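# Pop the drilled block out of the jig and stop it with the other finger

## Robot

A 6-joint arm with a two-finger parallel gripper is mounted at the origin on the work surface. World frame = base frame: x ahead of the robot, y to its left, z up, the work surface at z = 0. Lengths are in m, angles in rad, forces in N, time in s.
With the tool pointing down it reaches from about 0.25 to 0.775 m from the base axis. Payload 4 kg.
Tool frame: the origin (TCP) lies midway between the tips of the shut fingers; the grasp point (between the pads) lies 19 mm behind it; z points along the fingers, y is the line along which they close (so a half turn about z gives the same grasp; the last joint's range is limited). The gripper opens to 94 mm and grips with 3 to 60 N. Pads are 16 mm wide; open, the fingers measure 119 mm over their backs; the gripper's body (75 mm by 177 mm) begins 78 mm behind the grasp point.
Start: joints at [1.236, 0.087, 1.371, -0, 1.684, -0.103], TCP at [0.126, 0.535, 0.206] pointing down, gripper open.
Joint ranges: [-3.1, 3.1], [-0.76, 2.03], [0.27, 2.55], [-1.08, 4.22], [0.17, 2.65], [-2.57, 2.57]. Speed limits (rad/s): [2.79, 2.79, 3.14, 3.14, 3.14, 3.14].

## Interface

Orientations are given as a unit quaternion [w, x, y, z].
In Python, from rig import robot gives the robot as it stands. The module is installed in compiled form; this text tells all that it offers.
- The arm moves only by the tool step_arm, never from a script. Its argument "increments" is a list of rows, each a list of 3 entries, a list of its own where there are three numbers: the turn, a rotation vector about the tool's x, y, z in rad, then the shift along the tool's x, y, z in mm, then the opening, from 0 (shut) to 1 (fully open). In form: [[[wx, wy, wz], [x, y, z], gripper], ...]. A call has 1 to 10 rows; each row is the pose to reach, as a shift and turn from the pose commanded when the call began, along the tool's axes at that moment; what a row does not reach only later rows make up. A row lasts 1/12 s, in which the tool goes at most 41.7 mm and 7.16 degrees, less where a joint would pass 70% of its speed; a pose out of reach is approached as far as the arm can. A call with a gripper value outside its range is refused whole. The fingers move at their own pace and stop on an object; "squeeze" is the grip in N (left out, the last holds). Time passes only in rows, so rows that repeat a pose let the fingers close. It gives the time, the measured TCP pose, the force, the opening and the grip force at its end, in the units of the state.
- robot.get_obs(): the state, without advancing time (a new reading comes with each control period).
- robot.get_image(name): name is "side" or "top"; returns the picture (420x560x3 uint8, red, green, blue); there is no depth.
- robot.get_calibration(name): a dict with "K" (3x3 intrinsics, pixels), "k1" (the pictures are not rectified: a ray, as slopes to the right and down, at radius r is drawn at 1 + k1 r^2 times it, then the intrinsics apply), "R" (3x3) and "t" (3): a world point X has camera coordinates R X + t. Camera axes: x right, y down, z forward; pixel columns grow to the right and rows downward; lengths in m; the calibration is good to about 2 mm. A picture is of the moment at which its call begins. get_calibration takes no time and is no camera call.
- robot.sign_off(): hands the job in; it is judged then, once.
The state is a dict: "time_s": time; "joint_positions": joint angles; "qd": joint speeds; "joint_efforts": joint torques, N m; "tool_pos": TCP position; "tcp_rot": TCP orientation; "force": force on the tool from outside, world axes, zero at the start; "moment": the same for the moment, N m; "opening": finger opening in m; "grasp_force": force on a finger pad.
Only numpy, scipy, OpenCV 4.12 (cv2) and the standard library are available. Lean on these libraries where they do the work, as an engineer would, in place of code of your own. Each camera call takes 0.05 s, during which the arm holds its last target. There are 200 camera calls.

## Task

Press the black ejector paddle of the drill jig fully down with one finger, with the other finger standing in the channel ahead of the acrylic block, so that the block springs out over its catch and is stopped by that finger before it slides away down the deck. Do not pick up the block, and leave the other things on the bench alone. Finish while holding: one finger still keeping the paddle down, the other still stopping the popped block.

Things in the scene. Friction and masses are not known exactly. Their poses are not given: they have to be found in the camera images.
- jig: Drill jig fixed to the bench: wooden base 220 x 130 mm whose flat top (deck) is 30 mm above the bench. Origin on the bench plane; x = the way the block is ejected along the channel, y left of that, z up. Base spans x -120..100, y -51.5..78.5 mm; the block rests at negative x. A grey spring housing closes the channel's rear at x -118..-78, 26 mm above the deck.
- channel_mouth (a point): On the deck, channel centre line, where its walls end: (55, 0, 30) mm in the jig's frame. Two aluminium walls, 6 mm thick, 14 mm high, run from jig x = -115 to 55 mm with inner faces at y = +-24.5 and outer at +-30.5 mm (channel 49 mm wide). Beyond, the open deck ends at x = 100 mm; a block that nothing stops slides off it.
- catch (a point): On the deck, channel centre line, at the exit-side face of the catch: (6, 0, 30) mm in the jig's frame. The catch, a steel lip at jig x = 0..6 mm, 6.5 mm high, holds the block back; it is one piece with the paddle and sinks with it. The finger that stops the block stands in the channel on the +x side of this point, clear of the catch, lower than the block's top.
- block: Workpiece: frosted acrylic block 46 x 46 x 20 mm, about 55 g, small holes in its top. Origin: centre of its underside. It starts on the deck in the channel, front face against the catch (origin at jig x = -23 mm), top 50 mm above the bench. A spring pusher behind it presses it in +x, 3.5 N at first, 1.6 N after its 45 mm stroke. Popped over the catch from 5 mm of travel; slid away beyond 50 mm.
- paddle (a joint): Travel of the ejector paddle in m: 0 up, 0.010 fully down (hard stop). It goes straight down on a spring without tilting: 3 N at first, 6 N at the bottom, plus up to 4 N of friction at the catch, and springs up when let go. From about 6.5 mm down the catch is below the deck and the block shoots out at once, at over 0.5 m/s.
- paddle_top (a point): Centre of the top of the black ribbed ejector paddle, beside the channel on the jig's +y side: (27, 53, 45) mm in the jig's frame; moves with it. Top face 66 mm along jig x (-6..60) by 34 mm along y (36..70), 15 mm above the deck when up, 5 mm when fully down, so a fingertip level with it overlaps the block's height. Its centre line is 53 mm from the channel's.
- spare_block: Bystander: a second acrylic block like the first, 46 x 46 x 20 mm, lying on the bench on the -y side of the jig; origin at the centre of its underside.
- sanding_block: Bystander: cork sanding block 75 x 45 x 30 mm on the bench on the -y side of the jig; origin at the centre of its underside.
- tape: Bystander: cardboard ring, 92 mm across and 24 mm high, on the bench on the paddle side of the jig; origin at the centre of its underside.
- straightedge: Bystander: flat steel bar 200 x 30 x 4 mm on the bench beyond the jig's exit end; origin at the centre of its underside, x along it.
- spray_can: Bystander: standing white can, 60 mm across and 180 mm high, to the robot's right; origin at the centre of its underside.
- glue_bottle: Bystander: standing white bottle, 48 mm across and 120 mm high, to the robot's right; origin at the centre of its underside.
- screwdriver: Bystander: screwdriver lying on the bench to the robot's left; origin under its middle, x along it.
Mind the look-alikes: they are no part of the job. Leave any brown or orange look-alike of the block alone.

How it is judged:
By the outcome, as a careful person would: the job done as asked, in the order asked, and still so for the second after the job is handed in, while the arm keeps its last pose, push and grip.
It also fails if it takes over 30 s, if anything falls off the work surface, if the arm or the gripper's body presses on something with over 40 N, if the wrist force passes 120 N, or if a joint passes its speed limit or range.

## Working session

There is one attempt and no reset: what is moved stays moved. The work goes in short steps, Python scripts to look and compute and a tool call to move; the robot and the scene stay as the last step left them, time stands still between calls to the robot, and variables do not carry over. Pictures are saved under pics/ and viewed, at most 10 in all, crops included, and the job is handed in when it is done.

Besides the shell and the picture viewer there is one more tool, called after "Emit:" in YAML: its name, and indented under it one key for each argument. step_arm: Moves the arm, as the interface text tells. Its arguments: {"type":"object","properties":{"increments":{"type":"array"},"squeeze":{"type":"number"}},"required":["increments"]}

```bash
mkdir -p pics
python3 - <<'E'
from rig import robot
import cv2
for n in("side","top"):
    cv2.imwrite(f"pics/{n}0.png",robot.get_image(n)[:,:,::-1])
    c=robot.get_calibration(n);print(n,c)
o=robot.get_obs();print(o)
E
```

```text
side {'K': array([[428.37414045,   0.        , 280.22654951],
       [  0.        , 428.37414045, 211.71219054],
       [  0.        ,   0.        ,   1.        ]]), 'k1': -0.01943910200285052, 'R': array([[ 0.80188942, -0.59725036, -0.01629023],
       [-0.3641797 , -0.46698225, -0.80579199],
       [ 0.4736523 ,  0.65208864, -0.59197458]]), 't': array([-0.42330635,  0.25053178,  1.02865346])}
top {'K': array([[436.76777987,   0.        , 279.11717516],
       [  0.        , 436.76777987, 201.95676224],
       [  0.        ,   0.        ,   1.        ]]), 'k1': 0.025395608200734065, 'R': array([[-1.25098506e-02, -9.99921485e-01,  7.26344942e-04],
       [-9.79583088e-01,  1.21096298e-02, -2.00674689e-01],
       [ 2.00650137e-01, -3.22192559e-03, -9.79657666e-01]]), 't': array([-0.01428374,  0.53487433,  1.0762229 ])}
{'time_s': 0.1, 'joint_positions': array([ 1.23586589e+00,  8.78745733e-02,  1.37209179e+00, -3.37903455e-05,
        1.68358808e+00, -1.03073812e-01]), 'qd': array([-0.00031966,  0.00014758, -0.00768154,  0.00053974, -0.00055689,
        0.00082463]), 'joint_efforts': array([ 2.40299691e-03, -3.41250658e+01, -3.03302944e+01,  7.20177381e-02,
        3.04009742e-02, -1.02795530e-04]), 'tool_pos': array([0.12622169, 0.53481692, 0.20443053]), 'tcp_rot': array([-1.96715915e-04,  1.15670635e-01,  9.93287140e-01, -9.61111661e-04]), 'force': array([ 0.60588556, -0.30358263,  0.78224449]), 'moment': array([0.00699165, 0.00898904, 0.02401647]), 'grasp_force': 0.0, 'opening': 0.09419251735103074}
```

View pics/top0.png

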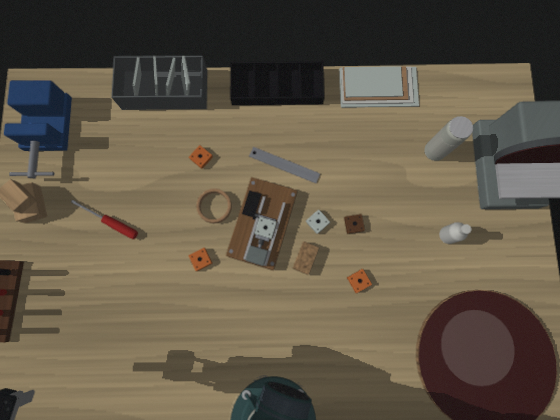

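View pics/side0.png

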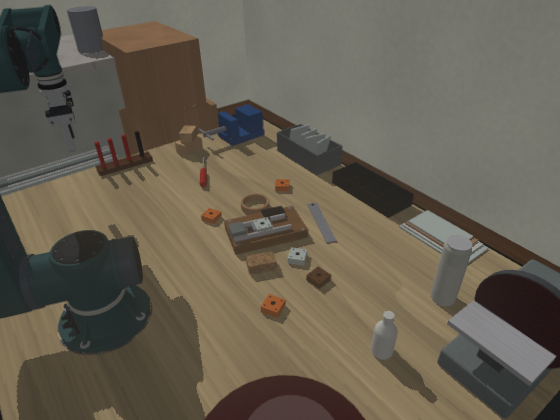

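The top picture shows the jig at about (263,223), with its grey housing at (257,256), the white block in the channel at (265,228) and the black paddle at (255,205). White look-alike: the spare at (318,221) on the bench. The orange and brown ones are at (201,157), (200,259), (360,281) and (354,223). The block in the channel between the walls is the one meant. I'll enlarge to confirm.

Run:
```python
import cv2,numpy as np
a=cv2.imread("pics/top0.png")[170:280,210:310]; b=cv2.imread("pics/side0.png")[190:260,210:320]
cv2.imwrite("pics/ct.png",cv2.resize(a,None,fx=5.4,fy=5.4,interpolation=cv2.INTER_CUBIC))
cv2.imwrite("pics/cs.png",cv2.resize(b,None,fx=7,fy=7,interpolation=cv2.INTER_CUBIC))
```

```text
(no output)
```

View pics/ct.png

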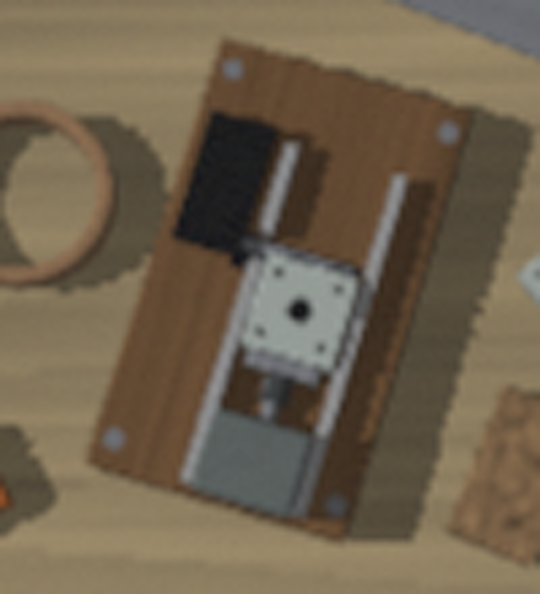

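View pics/cs.png

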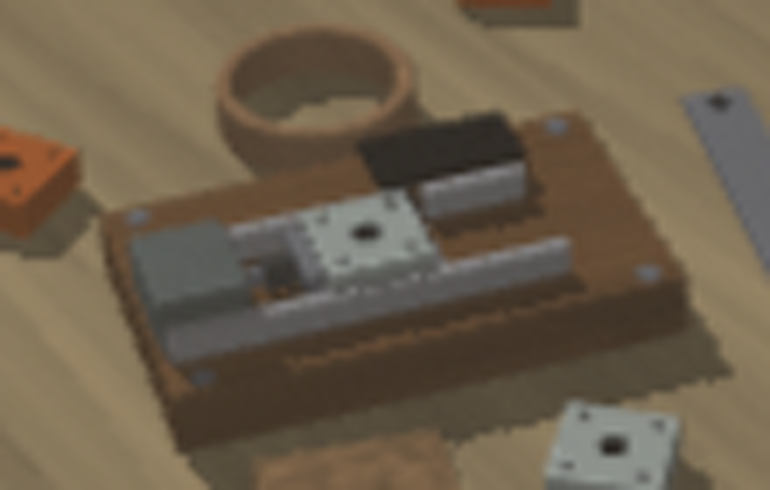

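The enlarged crops confirm the white block held between the walls with its hole at crop pixel (300,310). The paddle corners (212,113), (278,125), (175,235) and the deck corners are clear in both views. I'll fit the jig pose to them.

```bash
cat > h.py <<'E'
import numpy as np
from rig import robot
from scipy.spatial.transform import Rotation as Ro
def proj(n,X):
    c=robot.get_calibration(n);P=np.atleast_2d(X)@c["R"].T+c["t"];s=P[:,:2]/P[:,2:]
    s=s*(1+c["k1"]*(s**2).sum(1,keepdims=True));K=c["K"]
    return s*[K[0,0],K[1,1]]+K[:2,2]
def jw(p,X):
    X=np.atleast_2d(X)/1000.;c,s=np.cos(p[2]),np.sin(p[2])
    return np.c_[p[0]+c*X[:,0]-s*X[:,1],p[1]+s*X[:,0]+c*X[:,1],X[:,2]]
def togo(p,X):  # tool-frame turn & shift from the measured pose to jig point X(mm)
    o=robot.get_obs();q=o["tcp_rot"];R=Ro.from_quat([*q[1:],q[0]])
    cand=[]
    for f in(0,np.pi):
        T=Ro.from_euler("z",p[2]+f)*Ro.from_euler("x",np.pi)
        cand.append((R.inv()*T).as_rotvec())
    w=min(cand,key=np.linalg.norm)
    return w,R.inv().apply(jw(p,X)[0]-o["tool_pos"])*1000,o
E
python3 - <<'E'
from h import *
from scipy.optimize import least_squares
T=[((225,38),(100,78.5,30)),((472,110),(100,-51.5,30)),((90,462),(-120,78.5,30)),((343,540),(-120,-51.5,30)),
((212,113),(60,70,45)),((278,125),(60,36,45)),((175,235),(-6,70,45)),((300,310),(-23,0,50)),((293,142),(55,27.5,44)),((400,175),(55,-27.5,44))]
S=[((367,232),(-23,0,50)),((500,113),(60,70,45)),((525,160),(60,36,45)),((358,148),(-6,70,45)),((380,185),(-6,36,45)),
((580,112),(100,78.5,30)),((688,282),(100,-51.5,30)),((100,218),(-120,78.5,30)),((178,400),(-120,-51.5,30))]
tp=(np.array([a for a,_ in T])+.5)/5.4-.5+[210,170];sp=(np.array([a for a,_ in S])+.5)/7-.5+[210,190]
TX=[b for _,b in T];SX=[b for _,b in S]
f=lambda p,w=(1,1):np.r_[w[0]*(proj("top",jw(p,TX))-tp).ravel(),w[1]*(proj("side",jw(p,SX))-sp).ravel()]
for w in((1,0),(0,1),(1,1)):
    r=least_squares(f,[.45,.02,-.28],args=(w,),loss="soft_l1",x_scale=[.01,.01,.1]);print(w,r.x)
print(f(r.x).reshape(-1,2).round(1).tolist())
np.save("p.npy",r.x)
w,s,o=togo(r.x,(27,26.5,90));print(w,s,jw(r.x,(27,26.5,90)))
E
```

```text
(1, 0) [ 0.49226233  0.00877273 -0.30184834]
(0, 1) [ 0.49394783  0.00413569 -0.30130336]
(1, 1) [ 0.49320139  0.00732027 -0.30175824]
[[0.0, -0.8], [1.0, -0.7], [-0.4, -0.2], [1.1, -0.2], [0.7, -1.2], [0.8, 0.2], [-0.1, -0.0], [0.6, -0.4], [0.6, -0.2], [0.9, -0.4], [-0.8, 0.1], [-0.6, -0.6], [-0.4, -1.1], [-1.0, -1.1], [-0.7, -0.0], [-0.8, -0.6], [-0.3, -0.5], [-1.2, -0.7], [-1.5, 0.2]]
[-0.00195992 -0.00010006  0.06989783] [-507.17640411 -404.27945219  115.13561778] [[0.52685719 0.02459849 0.09      ]]
```

Emit:
step_arm:
  increments:
    - [[0,0,0],[-15,-12,0],1]
    - [[0,0,0],[-42,-33,0],0.8]
    - [[0,0,0],[-72,-57,0],0.6]
    - [[0,0,0],[-102,-81,0],0.43]
    - [[0,0,0.01],[-132,-105,0],0.43]
    - [[0,0,0.02],[-162,-129,0],0.43]
    - [[0,0,0.03],[-192,-153,0],0.43]
    - [[0,0,0.04],[-222,-177,0],0.43]
    - [[0,0,0.05],[-252,-201,0],0.43]
    - [[0,0,0.06],[-282,-225,0],0.43]

```text
time_s: 0.93
tool_pos: [0.3496, 0.2498, 0.2052]
tcp_rot: [-0.0, 0.146, 0.989, -0.0]
force: [0.1, 1.0, 0.1]
opening: 0.041
grasp_force: 0.0
```

Emit:
step_arm:
  increments:
    - [[0,0,0],[-30,-24,0],0.43]
    - [[0,0,0],[-60,-48,0],0.43]
    - [[0,0,0],[-90,-72,0],0.43]
    - [[0,0,0],[-120,-96,0],0.43]
    - [[0,0,0],[-150,-120,20],0.43]
    - [[0,0,0],[-180,-145,40],0.43]
    - [[0,0,0],[-200,-160,60],0.43]
    - [[0,0,0],[-210,-165,80],0.43]
    - [[0,0,0],[-210,-165,90],0.43]
    - [[0,0,0],[-210,-165,90],0.43]

```text
time_s: 1.77
tool_pos: [0.5004, 0.033, 0.1118]
tcp_rot: [-0.004, 0.146, 0.989, -0.0]
force: [-0.7, 0.0, -0.3]
opening: 0.0407
grasp_force: 0.0
```

Run:
```python
from h import *
import cv2
p=np.load("p.npy");w,s,o=togo(p,(27,26.5,70))
print(w.round(4),s.round(1),o["tool_pos"],o["opening"],o["force"],o["time_s"])
a=robot.get_image("top")[160:270,210:310,::-1];b=robot.get_image("side")[150:260,210:350,::-1]
a=cv2.resize(a,None,fx=4,fy=4,interpolation=2);b=cv2.resize(b,(400*140//100,440),interpolation=2)
m=np.zeros((440,960,3),np.uint8);m[:,:400]=a;m[:,400:]=b
cv2.imwrite("pics/m1.png",cv2.resize(m,(800,367)))
```

```text
[-0.0013 -0.0076  0.0087] [-28.1  -0.4  41.6] [0.50038733 0.03303411 0.11183647] 0.040732284263966315 [-0.69502228  0.01107162 -0.29684521] 1.7667
```

View pics/m1.png

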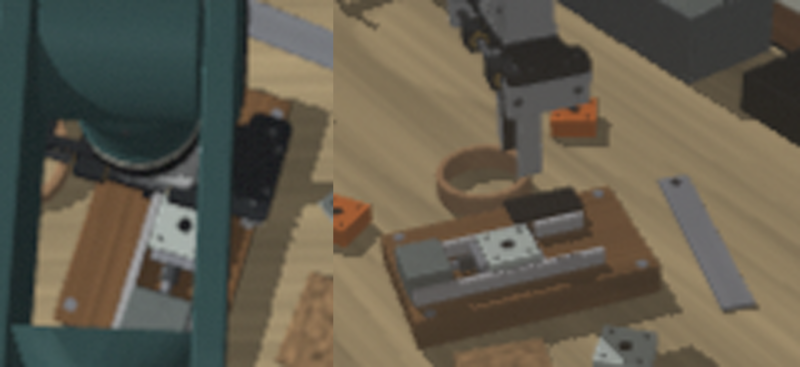

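The picture shows the gripper above the jig, with the finger backs parallel to jig x. It is still about 28 mm short along the channel, and the paddle and block are untouched. Next I'll move forward, then down to a hover.

Emit:
step_arm:
  increments:
    - [[0,0,0.0087],[-14,0,0],0.43]
    - [[0,0,0.0087],[-28,0,0],0.43]
    - [[0,0,0.0087],[-28,0,15],0.43]
    - [[0,0,0.0087],[-28,0,30],0.43]
    - [[0,0,0.0087],[-28,0,45],0.43]
    - [[0,0,0.0087],[-28,0,50],0.43]
    - [[0,0,0.0087],[-28,0,50],0.43]
    - [[0,0,0.0087],[-28,0,50],0.43]
    - [[0,0,0.0087],[-28,0,50],0.43]

```text
time_s: 2.62
tool_pos: [0.5306, 0.0255, 0.0674]
tcp_rot: [0.002, 0.149, 0.989, 0.0]
force: [-0.4, -0.5, 1.1]
opening: 0.0405
grasp_force: 0.0
```

Run:
```python
from h import *
import cv2
p=np.load("p.npy");w,s,o=togo(p,(27,26.5,34))
print(w.round(4),s.round(1),o["tool_pos"],o["opening"],o["force"],o["time_s"])
b=robot.get_image("side")[150:260,210:350,::-1]
X=jw(p,[(27+d,y,o["tool_pos"][2]*1000) for y in(-6,6,47,59) for d in(-8,8)]);print(((proj("side",X)-[210,150])*5.5).round().tolist())
cv2.imwrite("pics/m2.png",cv2.resize(b,None,fx=5.5,fy=5.4,interpolation=2)[:600])
```

```text
[0.0009 0.0031 0.0021] [ 3.4 -2.  33.4] [0.53057483 0.02550521 0.06738998] 0.040523731938097204 [-0.38508375 -0.479763    1.05444209] 2.6167
[[361.0, 364.0], [390.0, 357.0], [353.0, 351.0], [382.0, 344.0], [329.0, 308.0], [357.0, 302.0], [322.0, 296.0], [350.0, 290.0]]
```

View pics/m2.png

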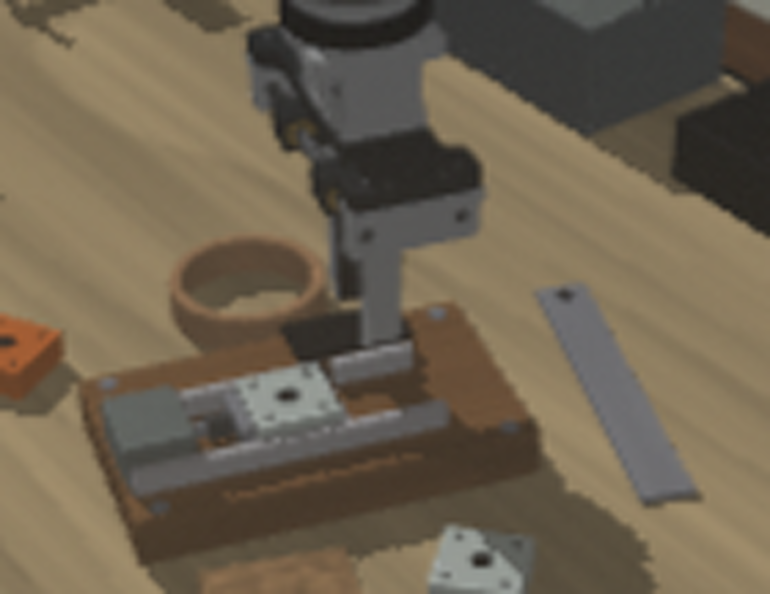

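The finger backs stand parallel to jig x. The near finger's tip at (380,342) sits over the channel slightly towards the paddle side, and the far finger at (345,295) is over the paddle. I'll shift 4 mm toward the channel, widen a little, go lower and recheck.

Emit:
step_arm:
  increments:
    - [[0,0,0],[2,-4,0],0.46]
    - [[0,0,0],[2,-4,5],0.46]
    - [[0,0,0],[2,-4,10],0.46]
    - [[0,0,0],[2,-4,15],0.46]
    - [[0,0,0],[2,-4,17],0.46]
    - [[0,0,0],[2,-4,17],0.46]
    - [[0,0,0],[2,-4,17],0.46]

```text
time_s: 3.25
tool_pos: [0.5262, 0.0218, 0.048]
tcp_rot: [-0.0, 0.15, 0.989, 0.0]
force: [0.1, 0.4, -0.3]
opening: 0.0431
grasp_force: 0.0
```

Run:
```python
from h import *
import cv2
p=np.load("p.npy");w,s,o=togo(p,(27,26.5,35))
print(w.round(4),s.round(1),o["tool_pos"],o["opening"],o["force"],o["time_s"])
b=robot.get_image("side")[190:260,230:320,::-1]
cv2.imwrite("pics/m3.png",cv2.resize(b,None,fx=8,fy=8,interpolation=2))
```

```text
[-0.0001 -0.001   0.0012] [ 0.2  2.8 13. ] [0.52624039 0.02181584 0.04796785] 0.04307037070680323 [ 0.06344904  0.38135097 -0.25668681] 3.25
```

View pics/m3.png

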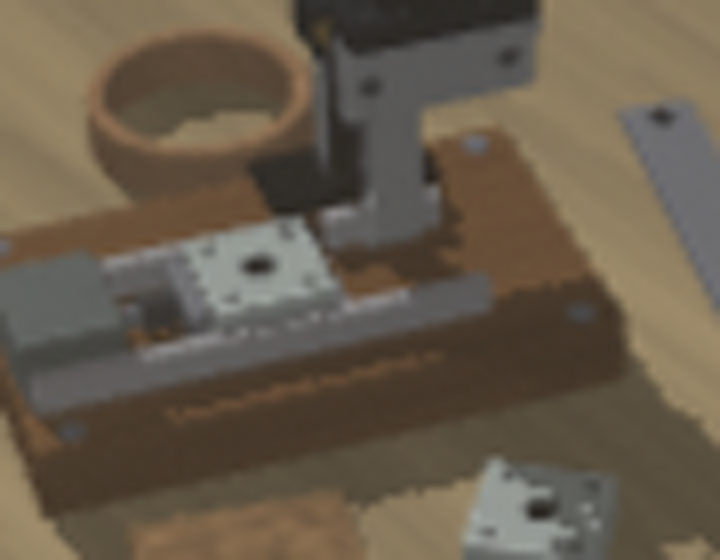

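The stopping finger (tip at about (400,240)) stands inside the channel ahead of the block, clear of the far wall. The other finger is over the paddle. Pressing down.

Emit:
step_arm:
  increments:
    - [[0,0,0],[0,0,3],0.46]
    - [[0,0,0],[0,0,6],0.46]
    - [[0,0,0],[0,0,9],0.46]
    - [[0,0,0],[0,0,12],0.46]
    - [[0,0,0],[0,0,13],0.46]
    - [[0,0,0],[0,0,13],0.46]
    - [[0,0,0],[0,0,13],0.46]

```text
time_s: 3.88
tool_pos: [0.5279, 0.0216, 0.0368]
tcp_rot: [0.002, 0.15, 0.989, -0.0]
force: [-0.4, -0.1, 5.3]
opening: 0.0432
grasp_force: 4.0
```

Emit:
step_arm:
  increments:
    - [[0,0,0],[0,0,1],0.46]
    - [[0,0,0],[0,0,2],0.46]
    - [[0,0,0],[0,0,3],0.46]
    - [[0,0,0],[0,0,3],0.46]
    - [[0,0,0],[0,0,3],0.46]

```text
time_s: 4.3
tool_pos: [0.528, 0.0216, 0.0351]
tcp_rot: [0.002, 0.149, 0.989, 0.0]
force: [-3.0, -0.9, 9.2]
opening: 0.0432
grasp_force: 6.6
```

Emit:
step_arm:
  increments:
    - [[0,0,0],[0,0,1],0.46]
    - [[0,0,0],[0,0,1],0.46]
    - [[0,0,0],[0,0,1],0.46]

```text
time_s: 4.55
tool_pos: [0.5281, 0.0216, 0.0349]
tcp_rot: [0.002, 0.149, 0.989, 0.0]
force: [-3.9, -1.9, 14.0]
opening: 0.0431
grasp_force: 8.4
```

Run:
```python
from h import *
import cv2
p=np.load("p.npy");w,s,o=togo(p,(27,26.5,35))
print(w.round(4),s.round(1),o["tool_pos"],o["opening"],o["force"],o["time_s"])
b=robot.get_image("side")[190:260,230:320,::-1]
cv2.imwrite("pics/m4.png",cv2.resize(b,None,fx=8,fy=8,interpolation=2))
print(robot.get_obs()["force"])
```

```text
[0.0008 0.0041 0.0018] [ 2.1  2.5 -0.1] [0.52809574 0.02158927 0.03491566] 0.043110621073685296 [-3.93294218 -1.88529479 14.01883634] 4.55
[-3.66504662 -0.82455389 14.09669831]
```

View pics/m4.png

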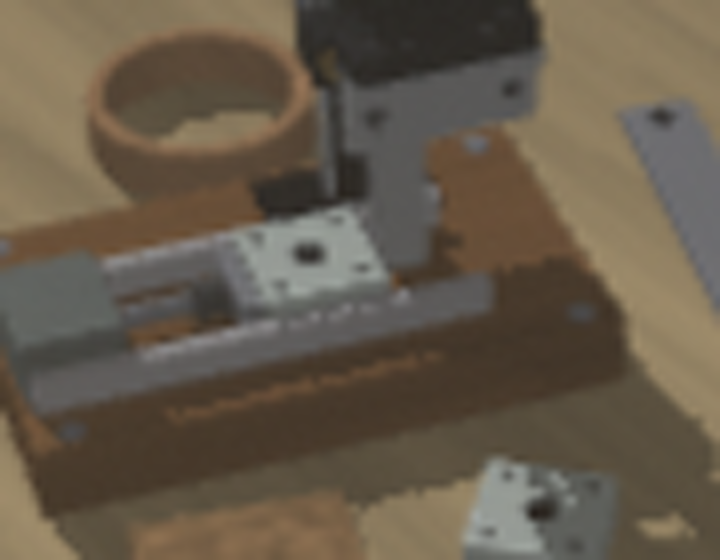

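The block has popped: its hole moved from (258,265) to (307,253). It now rests against the finger at (400,240). The tip height stalled at 35 mm while the force rose to 14 N, so the paddle is at its hard stop.

```bash
python3 -c "
from rig import robot
print(robot.sign_off())"
```

```text
the job is handed in; nothing more can be done
None
```

The job is handed in: one finger holds the paddle fully down at its hard stop with about 14 N, and the other stops the popped block about 16 mm past its start.

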